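# Prop the sprung locker hatch and fetch the brass coupler

### The job

The orange hatch of the bench-top parts locker springs shut by itself. Slide it open and prop it with the long yellow wedge, laid flat and lengthwise on the locker's ledge between the grey end stop and the hatch's upright lip, and let go of it; then reach in, lift out the brass air-hose coupler and stand it upright in the blue tray, leaving the hatch propped.

Things in the scene. Friction and masses are not known exactly. Their poses are not given: they have to be found in the camera images.
- locker: Fixed dark steel box. Origin: bench level, under the centre of its opening; x away from the robot, y left, z up. In mm: deck z 100; opening x -75..75, y -60..60, inner floor z 12. Flat ledge on the near side, z 100, x -135..-75, no outer rim: the wedge goes lengthwise along y, centred x -105, y 0. Grey end stop wall: x -135..90, y -80..-60, top z 112. Deck runs on to y 240.
- hatch (a joint): Opening in m of the orange sliding hatch: 0 shut, 0.16 fully open towards locker +y; about 0.12 when propped. A spring shuts it: 3.8 N at 0, 5.6 N at 0.12. Plate over opening and ledge (locker x -135..90 mm) with an upright lip 10 mm thick on its leading edge, top z 145 mm; lip face at locker y = -60 mm + opening, against the end stop when shut, so push it from above the stop.
- wedge: Loose long yellow wedge (a short black one also lies there), 120 mm long (x), 40 wide (y), flat below, 18 mm high at its -x end rising evenly to 36 at +x (27 mid), ends upright; 0.15 kg. Lies flat on the bench. Origin: centre of its underside. Either end may face the hatch.
- coupler: Loose brass air-hose coupler (a steel one stands on the bench), upright on the locker's inner floor near the middle of the opening. 80 mm tall: foot 40 mm diameter to z 24, neck 26, then from z 36 to the top a sleeve 34 mm diameter; 0.25 kg. Origin: centre of its underside, z up. In the locker its top is 8 mm below the deck.
- tray: Fixed blue open tray on the bench, 140 x 140 mm, 30 mm high, walls and floor 4 mm thick. Origin: centre of its underside, z up.
There are look-alikes about, which are no part of the job. Of the things shaped like the tray, the blue one is meant. Several things look just like the wedge: the one meant starts farthest to the robot's left.

How it is judged:
By the outcome, as a careful person would: the job done as asked, in the order asked, and still so for the second after the job is handed in, with the robot touching nothing.
It also fails if it takes over 59 s, if anything falls off the work surface, if the arm or the gripper's body presses on something with over 40 N, if the wrist force passes 120 N, or if a joint passes its speed limit or range.

### The arm

A 6-joint arm with a two-finger parallel gripper is mounted at the origin on the work surface. World frame = base frame: x ahead of the robot, y to its left, z up, the work surface at z = 0. Lengths are in m, angles in rad, forces in N, time in s.
With the tool pointing down it reaches from about 0.275 to 0.85 m from the base axis. Payload 19 kg.
Tool frame: the origin (TCP) lies midway between the tips of the shut fingers; the grasp point (between the pads) lies 19 mm behind it; z points along the fingers, y is the line along which they close (so a half turn about z gives the same grasp; the last joint's range is limited). The gripper opens to 85 mm and grips with 20 to 120 N. Pads are 22 mm wide; open, the fingers measure 114 mm over their backs; the gripper's body (76 mm by 85 mm) begins 54 mm behind the grasp point. The pads swing forward as they close: fully open they stand 13 mm farther back than shut.
Start: joints at [-1.424, 0.15, 1.437, -0, 1.554, -0.134], TCP at [0.159, -0.552, 0.231] pointing down, gripper open.
Joint ranges: [-2.8, 2.8], [-0.68, 2.1], [0.12, 2.68], [-1.39, 4.53], [0.16, 2.79], [-2.81, 2.81]. Speed limits (rad/s): [1.89, 1.89, 2.22, 3.01, 3.01, 3.01].

### API

Orientations are given as a unit quaternion [w, x, y, z].
In Python, from workcell import manip, imaging, close_job gives the robot as it stands. The module is installed in compiled form; this text tells all that it offers.
- The arm moves only by the tool step_arm, never from a script. Its argument "targets" is a list of rows, each an object with "translation": the shift along the tool's x, y, z in m, a list of three; "turn": the turn about the tool's z in degrees. In form: [{"translation": [dx, dy, dz], "turn": turn}, ...]. A call has 1 to 8 rows; each row shifts and turns the commanded pose from where the row before left it, along the tool's axes as they then stand; what a row does not reach is not made up. A row lasts 1/10 s, in which the tool goes at most 50 mm and 8.59 degrees, less where a joint would pass 70% of its speed; a pose out of reach is approached as far as the arm can. A call with a gripper value outside its range is refused whole. "fingers" is the closure, from 0 (fully open) to 1 (shut), set as the call begins (left out, the last holds). The fingers move at their own pace and stop on an object; the grip force is fixed at half the most. Time passes only in rows, so rows that do not move let the fingers close. It gives the time, the measured TCP pose, the force, the opening and the grip force at its end, in the units of the state.
- manip.sense(): the state, without advancing time (a new reading comes with each control period).
- imaging.get_image(name): name is "scene" or "top" or "wrist"; returns (picture, depth): 420x560x3 uint8, blue, green, red; 420x560 float32, m along the optical axis (not along the pixel's ray), 0 where there is no reading.
- imaging.calibration(name): a dict with "K" (3x3 intrinsics, pixels), "pose" (4x4, takes a point from camera to world coordinates). Camera axes: x right, y down, z forward; pixel columns grow to the right and rows downward; lengths in m; the calibration is good to about 2 mm. A picture is of the moment at which its call begins: read the wrist's pose just before it. calibration takes no time and is no camera call; for the wrist camera it gives the pose at the moment of the call.
- close_job(): hands the job in; it is judged then, once.
The state is a dict: "t": time; "joint_pos": joint angles; "qd": joint speeds; "effort": joint torques, N m; "position": TCP position; "orientation": TCP orientation; "ft_force": force on the tool from outside, world axes, zero at the start; "torque": the same for the moment, N m; "grip_width": finger opening in m; "grasp_force": force on a finger pad.
Only numpy, scipy, OpenCV 4.12 (cv2) and the standard library are available. Lean on these libraries where they do the work, as an engineer would, in place of code of your own. Each camera call takes 0.05 s, during which the arm holds its last target. There are 200 camera calls.

## Working session

There is one attempt and no reset: what is moved stays moved. The work goes in short steps, Python scripts to look and compute and a tool call to move; the robot and the scene stay as the last step left them, time stands still between calls to the robot, and variables do not carry over. Pictures are saved under pics/ and viewed, at most 10 in all, crops included, and the job is handed in when it is done.

Besides the shell and the picture viewer there is one more tool, called after "Request:" as name([rows], argument=value, ...), one row to a line, values as JSON. step_arm: Moves the arm, as the interface text tells. Its arguments: {"type":"object","properties":{"targets":{"type":"array"},"fingers":{"type":"number"}},"required":["targets"]}

```bash
mkdir -p pics; cat > h.py <<'E'
import numpy as np, cv2
from workcell import manip, imaging, close_job
def pts(name,d):
    c=imaging.calibration(name);K=np.array(c["K"]);P=np.array(c["pose"])
    v,u=np.mgrid[:d.shape[0],:d.shape[1]]
    r=np.stack([(u-K[0,2])/K[0,0],(v-K[1,2])/K[1,1],np.ones_like(d)],-1)
    return (r*d[...,None])@P[:3,:3].T+P[:3,3]
def ray(name,u,v,z):
    c=imaging.calibration(name);K=np.array(c["K"]);P=np.array(c["pose"])
    r=P[:3,:3]@np.linalg.inv(K)@[u,v,1];o=P[:3,3]
    return o+r*(z-o[2])/r[2]
E
python3 - <<'E'
from h import *
for n in("top","scene"):
    im,d=imaging.get_image(n);cv2.imwrite(f"pics/{n}0.png",im);np.savez(f"{n}0.npz",im=im,d=d)
    print(n,np.array(imaging.calibration(n)["pose"]).round(3).tolist())
s=manip.sense();print(s)
E
```

```text
top [[0.001, -0.997, 0.083, 0.381], [-1.0, -0.0, 0.007, -0.224], [-0.007, -0.083, -0.997, 1.142], [0.0, 0.0, 0.0, 1.0]]
scene [[-0.601, 0.627, -0.496, 1.066], [0.799, 0.462, -0.385, 0.262], [-0.012, -0.628, -0.779, 1.054], [0.0, 0.0, 0.0, 1.0]]
{'t': 0.1, 'joint_pos': array([-1.42400738e+00,  1.50909332e-01,  1.43794785e+00,  7.65199167e-06,
        1.55379865e+00, -1.33970778e-01]), 'qd': array([-0.0003879 ,  0.00017847, -0.00226004,  0.0005287 ,  0.00258138,
        0.00058105]), 'effort': array([ 5.03392330e-04, -7.14385128e+01, -5.71804297e+01, -4.35672800e-04,
        7.05762097e-03, -3.02365527e-05]), 'position': array([ 0.15929142, -0.55226716,  0.23076054]), 'orientation': array([-5.31605767e-04,  9.90162787e-01,  1.39919166e-01,  4.18332538e-07]), 'ft_force': array([-0.3882247 ,  0.76458574,  0.02245647]), 'torque': array([-0.01050917,  0.00303197, -0.03314011]), 'grasp_force': 0.0, 'grip_width': 0.0855817550279907}
```

View pics/top0.png

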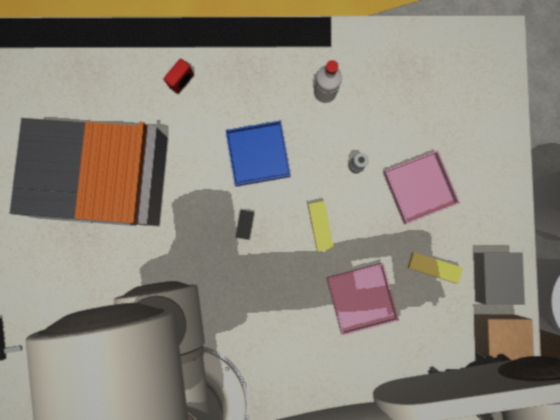

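View pics/scene0.png

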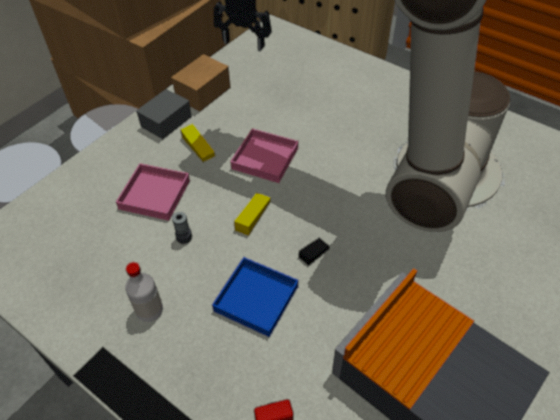

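The top view shows the locker at (90,170) with orange hatch (110,170) and grey stop (155,175). The left-most yellow wedge is at (320,225), the blue tray at (258,153), and the other wedge at (435,267). The scene view agrees: it has only two yellow wedges.

```bash
python3 - <<'E'
from h import *
z=np.load("top0.npz");im,d=z["im"],z["d"];P=pts("top",d);hsv=cv2.cvtColor(im,cv2.COLOR_BGR2HSV)
def comp(lo,hi,name,box,amin=150):
    m=cv2.inRange(hsv,lo,hi);b=np.zeros_like(m);x0,y0,x1,y1=box;b[y0:y1,x0:x1]=m[y0:y1,x0:x1]
    n,l,s,c=cv2.connectedComponentsWithStats(b)
    for i in range(1,n):
        if s[i,4]<amin: continue
        q=P[(l==i)&(d>0)]
        zz=np.percentile(q[:,2],[5,50,95])
        xy=(q[:,:2]*1000).astype(np.float32)
        print(name,s[i].tolist(),"z",zz.round(3),"rect mm",[np.round(a,1) for a in cv2.minAreaRect(xy)], "mean",q.mean(0).round(4))
    return l
comp((22,100,60),(35,255,255),"yellow",(300,190,480,300))
l=comp((105,120,50),(130,255,255),"blue",(210,110,300,200))
comp((3,120,60),(18,255,255),"orange",(0,100,180,240))
# wedge slope
m=(cv2.inRange(hsv,(22,100,60),(35,255,255))>0);m[:, :300]=0;m[:,345:]=0;m[:190]=0;m[255:]=0
q=P[m&(d>0)];q=q[q[:,2]>.01]
c=q.mean(0);_,_,vt=np.linalg.svd(q[:,:2]-c[:2],full_matrices=False)
a=vt[0];s=(q[:,:2]-c[:2])@a;print("axis",a,np.polyfit(s,q[:,2],1),s.min(),s.max())
# locker: everything z .085-.16
m=(P[...,2]>.085)&(P[...,2]<.108);m[:, 180:]=0;m[260:]=0
q=(P[m][:,:2]*1000).astype(np.float32);r=cv2.minAreaRect(q);print("locker deck",r,cv2.boxPoints(r).round())
m=(P[...,2]>.125)&(P[...,2]<.16);m[:, 180:]=0;m[260:]=0
q=(P[m][:,:2]*1000).astype(np.float32);r=cv2.minAreaRect(q);print("lip",r,cv2.boxPoints(r).round(),P[m][:,2].max())
m=(P[...,2]>.107)&(P[...,2]<.118);m[:, 180:]=0;m[260:]=0
q=(P[m][:,:2]*1000).astype(np.float32);r=cv2.minAreaRect(q);print("stop",r,cv2.boxPoints(r).round())
E
python3 -c "
import cv2
im=cv2.imread('pics/top0.png')[100:240,0:180];cv2.imwrite('pics/lock.png',cv2.resize(im,None,fx=4,fy=4))"
```

```text
yellow [309, 201, 24, 50, 757] z [0.017 0.025 0.034] rect mm [array([ 434.3, -318. ]), array([117.1,  38.2]), np.float64(12.0)] mean [ 0.4344 -0.3178  0.0258]
yellow [409, 253, 53, 30, 844] z [0.016 0.025 0.034] rect mm [array([ 333.5, -593.8]), array([116.1,  39.5]), np.float64(72.3)] mean [ 0.3336 -0.5932  0.0252]
blue [227, 121, 62, 64, 3042] z [-0.001  0.003  0.027] rect mm [array([ 613.1, -164.5]), array([139. , 135.1]), np.float64(10.0)] mean [ 0.6177 -0.1634  0.0052]
orange [75, 122, 71, 102, 6037] z [0.102 0.106 0.143] rect mm [array([567.1, 173.6]), array([170.6, 252.9]), np.float64(86.1)] mean [0.5519 0.1661 0.1094]
axis [-0.97907113 -0.20351834] [-0.14989248  0.02578676] -0.05831916661059699 0.058694107991646725
locker deck ((558.0836791992188, 230.53977966308594), (323.6907653808594, 225.80934143066406), 85.7796859741211) [[434.  77.]
 [659.  61.]
 [683. 384.]
 [457. 400.]]
lip ((547.2350463867188, 95.97380828857422), (12.60376262664795, 223.42747497558594), 85.89100646972656) [[435.  98.]
 [658.  82.]
 [659.  94.]
 [436. 110.]] 0.1494134860630434
stop ((551.654052734375, 152.301025390625), (165.96617126464844, 224.93380737304688), 86.051025390625) [[434.  77.]
 [658.  62.]
 [670. 227.]
 [445. 243.]]
```

View pics/lock.png

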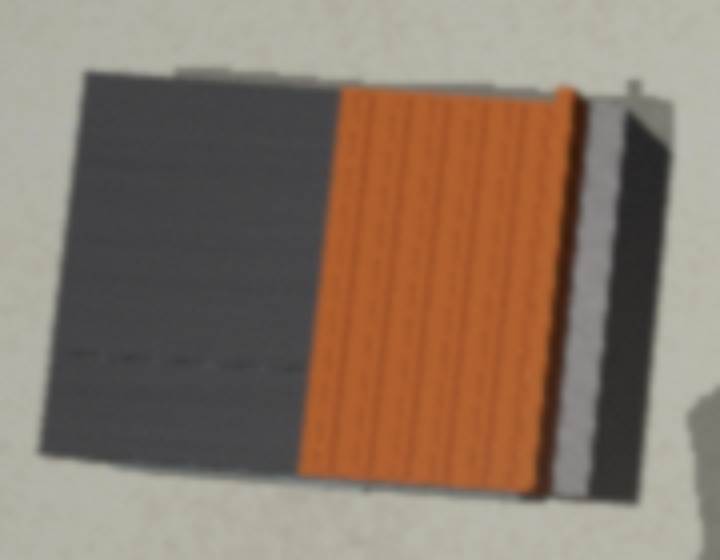

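Request:
step_arm([
  {"translation":[0,0,0],"turn":4.35},
  {"translation":[0.045,-0.025,0.0],"turn":0},
  {"translation":[0.045,-0.025,0.0],"turn":0},
  {"translation":[0.045,-0.025,0.0],"turn":0},
  {"translation":[0.045,-0.025,0.0],"turn":0},
  {"translation":[0.045,-0.025,0.0],"turn":0},
  {"translation":[0.045,-0.025,0.0],"turn":0},
  {"translation":[0.046,-0.023,0.03],"turn":0},
], fingers=0)

```text
t: 0.9
position: [0.4226, -0.3285, 0.2085]
orientation: [0.002, 0.995, 0.103, 0.002]
ft_force: [0.6, -0.6, -1.4]
grip_width: 0.0853
grasp_force: 0.0
```

```bash
cat >> h.py <<'E'
def state():
    s=manip.sense();w,x,y,z=s["orientation"]
    X=np.array([1-2*(y*y+z*z),2*(x*y+w*z)]);return s,np.array(s["position"]),np.arctan2(X[1],X[0])
def delta(x,y,z,yaw):
    "prints tool-frame shift (after the turn, and as now) to a world goal, yaw in deg of tool x"
    s,p,a=state();g=np.array([x,y,z])-p
    f=lambda t:(g@np.array([[np.cos(t),np.sin(t),0],[np.sin(t),-np.cos(t),0],[0,0,-1]]).T).round(4)
    print("t",round(s["t"],2),"pos",p.round(4),"yaw",np.degrees(a).round(2),"turn",(np.degrees(a)-yaw).round(2),"now",f(a),"after turn",f(np.radians(yaw)),"F",np.round(s["ft_force"],1),"w",round(s["grip_width"],4),"grip",round(s["grasp_force"],1))
LO=np.array([.5745,.1472]);LY=np.radians(-4.1)
def L(x,y):
    c,s=np.cos(LY),np.sin(LY);return LO+[c*x-s*y,s*x+c*y]
E
python3 - <<'E'
from h import *
im,d=imaging.get_image("wrist");cv2.imwrite("pics/w1.png",im);P=pts("wrist",d)
m=(cv2.inRange(cv2.cvtColor(im,cv2.COLOR_BGR2HSV),(22,100,60),(35,255,255))>0)&(P[...,2]>.01)&(P[...,2]<.045)
n,l,st,c=cv2.connectedComponentsWithStats(m.astype(np.uint8))
i=1+np.argmax(st[1:,4]);q=P[l==i];print(st[i],cv2.minAreaRect((q[:,:2]*1000).astype(np.float32)),q[:,2].min(),q[:,2].max())
delta(.434,-.318,.001,11.75)
E
```

```text
[ 245  106   45  118 4795] ((437.4566650390625, -311.5445556640625), (116.18972778320312, 39.202667236328125), 11.61158275604248) 0.010209034091435643 0.0309899923066434
t 0.95 pos [ 0.425  -0.324   0.2025] yaw 11.9 turn 0.15 now [ 0.0101 -0.004   0.2015] after turn [ 0.0101 -0.004   0.2015] F [ 2.9  4.3 -6.4] w 0.0851 grip 0.0
```

View pics/w1.png

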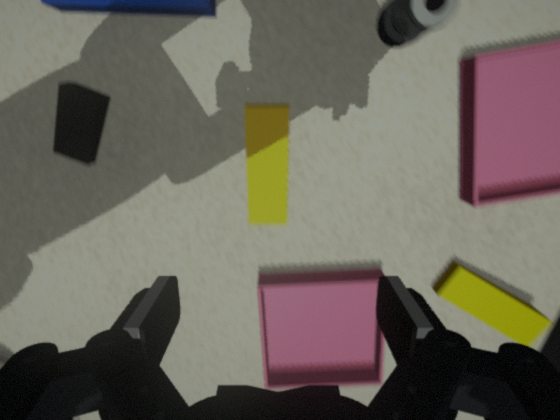

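The wedge sits upright in the wrist view at (267,165), aligned with the tool, so the yaw is right. The commanded pose is over it and the arm is still settling.

Request:
step_arm([
  {"translation":[0,0,0.04],"turn":0},
  {"translation":[0,0,0.04],"turn":0},
  {"translation":[0,0,0.04],"turn":0},
  {"translation":[0,0,0.03],"turn":0},
  {"translation":[0,0,0.01],"turn":0},
  {"translation":[0,0,0],"turn":0},
  {"translation":[0,0,0],"turn":0},
], fingers=0)

```text
t: 1.65
position: [0.4208, -0.3302, 0.0475]
orientation: [0.001, 0.995, 0.102, 0.0]
ft_force: [1.0, -1.5, 0.2]
grip_width: 0.0852
grasp_force: 0.0
```

```bash
python3 - <<'E'
from h import *
P0=state()
im,d=imaging.get_image("wrist");P=pts("wrist",d)
m=(cv2.inRange(cv2.cvtColor(im,cv2.COLOR_BGR2HSV),(22,100,60),(35,255,255))>0)&(P[...,2]>.01)&(P[...,2]<.045)
n,l,st,c=cv2.connectedComponentsWithStats(m.astype(np.uint8))
i=1+np.argmax(st[1:,4]);q=P[l==i];print(st[i],cv2.minAreaRect((q[:,:2]*1000).astype(np.float32)),q[:,2].min(),q[:,2].max())
delta(.434,-.318,.001,11.75)
E
```

```text
[  210   106    92   214 17019] ((433.8306884765625, -318.3623962402344), (120.83816528320312, 40.21580505371094), 11.496126174926758) 0.010063096681333011 0.037164589569431916
t 1.7 pos [ 0.421  -0.3304  0.0478] yaw 11.74 turn -0.01 now [ 0.0153 -0.0095  0.0468] after turn [ 0.0153 -0.0095  0.0468] F [-0.2 -0.2  0.7] w 0.0856 grip 0.0
```

Request:
step_arm([
  {"translation":[0.0153,-0.0095,0],"turn":0.3},
  {"translation":[0,0,0.025],"turn":0},
  {"translation":[0,0,0.015],"turn":0},
  {"translation":[0,0,0.007],"turn":0},
  {"translation":[0,0,0],"turn":0},
  {"translation":[0,0,0],"turn":0},
], fingers=0)

```text
t: 2.3
position: [0.4338, -0.3178, 0.0003]
orientation: [0.001, 0.995, 0.1, 0.0]
ft_force: [-0.4, 0.0, 1.0]
grip_width: 0.0854
grasp_force: 0.0
```

Request:
step_arm([
  {"translation":[0,0,0],"turn":0},
  {"translation":[0,0,0],"turn":0},
  {"translation":[0,0,0],"turn":0},
  {"translation":[0,0,0],"turn":0},
  {"translation":[0,0,0],"turn":0},
  {"translation":[0,0,0],"turn":0},
], fingers=1)

```text
t: 2.9
position: [0.4336, -0.3175, -0.0003]
orientation: [0.0, 0.995, 0.1, 0.0]
ft_force: [-1.6, 0.7, 6.3]
grip_width: 0.0392
grasp_force: 61.4
```

Request:
step_arm([
  {"translation":[0,0,-0.02],"turn":0},
  {"translation":[0,0,-0.04],"turn":0},
  {"translation":[0,0,-0.04],"turn":-8},
  {"translation":[0,0,-0.04],"turn":-8},
  {"translation":[0,0,-0.04],"turn":-8},
  {"translation":[0,0,-0.02],"turn":-8},
  {"translation":[0,0,0],"turn":-8},
  {"translation":[0,0,0],"turn":-8},
])

```text
t: 3.7
position: [0.4334, -0.3174, 0.1999]
orientation: [0.001, 0.867, 0.498, 0.0]
ft_force: [-0.0, 1.0, -2.4]
grip_width: 0.0391
grasp_force: 61.0
```

Request:
step_arm([
  {"translation":[0,0,0],"turn":-8},
  {"translation":[0,0,0],"turn":-8},
  {"translation":[0,0,0],"turn":-8},
  {"translation":[0,0,0],"turn":-2},
  {"translation":[0,0,0],"turn":0},
])

```text
t: 4.2
position: [0.4333, -0.3172, 0.199]
orientation: [-0.0, 0.735, 0.679, 0.0]
ft_force: [0.6, -0.1, -1.9]
grip_width: 0.0391
grasp_force: 60.9
```

```bash
python3 - <<'E'
from h import *
delta(*L(-105,-135),.119,85.9)
E
```

```text
t 4.2 pos [ 0.4333 -0.3172  0.199 ] yaw 85.46 turn -0.44 now [-1.353202e+02 -1.038667e+02  8.000000e-02] after turn [-1.345267e+02 -1.048923e+02  8.000000e-02] F [ 0.6 -0.1 -1.9] w 0.0391 grip 60.9
```

```bash
python3 - <<'E'
from h import *
print(L(-.105,-.135),L(-.105,0))
delta(*L(-.105,-.135),.119,85.9)
E
```

```text
[0.46011656 0.02005273] [0.46976872 0.15470723]
t 4.2 pos [ 0.4333 -0.3172  0.199 ] yaw 85.46 turn -0.44 now [3.383e-01 1.000e-04 8.000e-02] after turn [0.3383 0.0027 0.08  ] F [ 0.6 -0.1 -1.9] w 0.0391 grip 60.9
```

Request:
step_arm([
  {"translation":[0,0,0],"turn":-0.44},
  {"translation":[0.042,0.0003,0],"turn":0},
  {"translation":[0.042,0.0003,0],"turn":0},
  {"translation":[0.042,0.0003,0],"turn":0},
  {"translation":[0.042,0.0003,0],"turn":0},
  {"translation":[0.042,0.0003,0],"turn":0},
  {"translation":[0.042,0.0003,0],"turn":0},
  {"translation":[0.042,0.0004,0],"turn":0},
])

```text
t: 5.0
position: [0.4565, -0.0225, 0.1993]
orientation: [0.0, 0.733, 0.681, 0.0]
ft_force: [0.9, 0.7, -2.1]
grip_width: 0.0386
grasp_force: 60.9
```

Request:
step_arm([
  {"translation":[0.03,0,0.01],"turn":0},
  {"translation":[0,0,0.03],"turn":0},
  {"translation":[0,0,0.03],"turn":0},
  {"translation":[0,0,0],"turn":0},
  {"translation":[0,0,0],"turn":0},
])

```text
t: 5.5
position: [0.4589, 0.0056, 0.1299]
orientation: [-0.0, 0.732, 0.681, -0.0]
ft_force: [-0.2, 0.3, -1.8]
grip_width: 0.0393
grasp_force: 61.0
```

```bash
python3 - <<'E'
from h import *
im,d=imaging.get_image("scene");cv2.imwrite("pics/s2.png",im[120:,200:])
delta(*L(-.105,-.135),.119,85.9)
E
```

```text
t 5.55 pos [0.4595 0.0055 0.1306] yaw 85.83 turn -0.07 now [ 0.0146 -0.0004  0.0116] after turn [ 0.0146 -0.0004  0.0116] F [-0.  -0.7 -1.7] w 0.039 grip 61.0
```

View pics/s2.png

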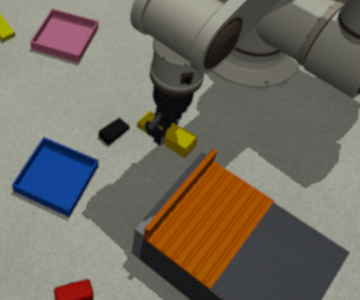

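The wedge is held in line with the lip's near end, at (180,140) in the crop. Next I lower it and push.

Request:
step_arm([
  {"translation":[0.0,-0.0004,0.0116],"turn":0},
  {"translation":[0.01,0,0],"turn":0},
  {"translation":[0.01,0,0],"turn":0},
  {"translation":[0.01,0,0],"turn":0},
  {"translation":[0.01,0,0],"turn":0},
  {"translation":[0.015,0,0],"turn":0},
  {"translation":[0.015,0,0],"turn":0},
  {"translation":[0.015,0,0],"turn":0},
])

```text
t: 6.35
position: [0.4649, 0.0914, 0.1179]
orientation: [0.001, 0.732, 0.681, 0.0]
ft_force: [2.5, -6.0, -0.6]
grip_width: 0.039
grasp_force: 61.4
```

Request:
step_arm([
  {"translation":[0.015,0,0],"turn":0},
  {"translation":[0.015,0,0],"turn":0},
  {"translation":[0.015,0,0],"turn":0},
  {"translation":[0.015,0,0],"turn":0},
  {"translation":[0.01,0,0],"turn":0},
  {"translation":[0.005,0,0],"turn":0},
  {"translation":[0,0,0],"turn":0},
  {"translation":[0,0,0],"turn":0},
])

```text
t: 7.15
position: [0.4701, 0.1656, 0.1177]
orientation: [0.0, 0.732, 0.681, 0.0]
ft_force: [2.2, -5.8, -0.8]
grip_width: 0.0393
grasp_force: 61.4
```

```bash
python3 - <<'E'
from h import *
im,d=imaging.get_image("scene");cv2.imwrite("pics/s3.png",cv2.resize(im[240:,270:],None,fx=2.5,fy=2.5))
delta(*L(-.105,.008),.101,85.9)
E
```

```text
t 7.2 pos [0.4701 0.1655 0.1178] yaw 85.9 turn 0.0 now [-0.0028  0.0005  0.0168] after turn [-0.0028  0.0005  0.0168] F [ 1.1 -5.7  0.1] w 0.0394 grip 61.4
```

View pics/s3.png

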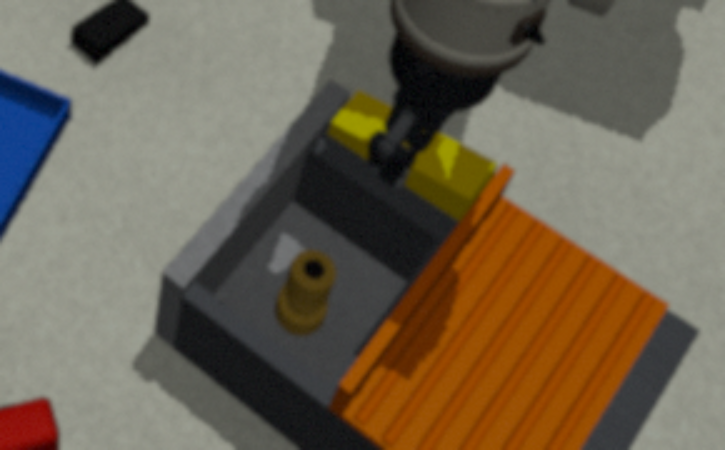

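The hatch is open, the wedge is clear of the stop and its other end is on the lip. The brass coupler is at (305,285) in the crop. Now I lower the wedge onto the ledge.

Request:
step_arm([
  {"translation":[0,0.0005,0.006],"turn":0},
  {"translation":[0,0,0.006],"turn":0},
  {"translation":[0,0,0.003],"turn":0},
  {"translation":[0,0,0.002],"turn":0},
  {"translation":[0,0,0],"turn":0},
  {"translation":[0,0,0],"turn":0},
])

```text
t: 7.8
position: [0.4702, 0.1653, 0.1005]
orientation: [0.0, 0.732, 0.681, -0.0]
ft_force: [-0.3, -5.3, -3.2]
grip_width: 0.0393
grasp_force: 61.1
```

Request:
step_arm([
  {"translation":[-0.003,0,0],"turn":0},
  {"translation":[-0.003,0,0],"turn":0},
  {"translation":[-0.002,0,0],"turn":0},
  {"translation":[0,0,0.0005],"turn":0},
  {"translation":[0,0,0],"turn":0},
])

```text
t: 8.3
position: [0.4698, 0.1575, 0.1002]
orientation: [-0.0, 0.732, 0.681, 0.0]
ft_force: [-2.4, -0.5, 2.4]
grip_width: 0.0389
grasp_force: 61.7
```

Request:
step_arm([
  {"translation":[0,0,0],"turn":0},
  {"translation":[0,0,0],"turn":0},
  {"translation":[0,0,0],"turn":0},
  {"translation":[0,0,0],"turn":0},
  {"translation":[0,0,0],"turn":0},
  {"translation":[0,0,-0.02],"turn":0},
  {"translation":[0,0,-0.04],"turn":0},
  {"translation":[0,0,-0.05],"turn":0},
], fingers=0)

```text
t: 9.1
position: [0.469, 0.1572, 0.2101]
orientation: [-0.001, 0.732, 0.681, -0.001]
ft_force: [1.9, 1.0, 0.8]
grip_width: 0.0853
grasp_force: 0.0
```

Request:
step_arm([
  {"translation":[0,0,-0.03],"turn":0},
  {"translation":[0,0,0],"turn":0},
  {"translation":[0,0,0],"turn":0},
])

```text
t: 9.4
position: [0.47, 0.1574, 0.2403]
orientation: [0.0, 0.732, 0.681, 0.0]
ft_force: [0.8, 0.3, -1.0]
grip_width: 0.0856
grasp_force: 0.0
```

```bash
python3 - <<'E'
from h import *
c=imaging.calibration("wrist");delta(*L(0,0),.25,85.9)
im,d=imaging.get_image("wrist");cv2.imwrite("pics/w4.png",im);P=pts("wrist",d);np.savez("w4.npz",im=im,d=d,P=P)
hsv=cv2.cvtColor(im,cv2.COLOR_BGR2HSV)
c_,s_=np.cos(LY),np.sin(LY);Q=P.copy();e=P[...,:2]-LO;Q[...,0]=c_*e[...,0]+s_*e[...,1];Q[...,1]=-s_*e[...,0]+c_*e[...,1]
y=(cv2.inRange(hsv,(22,100,60),(35,255,255))>0)&(P[...,2]>.11)&(P[...,2]<.145)
print("wedge locker",Q[y].min(0),Q[y].max(0),cv2.minAreaRect((Q[y][:,:2]*1000).astype(np.float32)))
o=(cv2.inRange(hsv,(3,120,60),(18,255,255))>0)&(P[...,2]>.14)&(P[...,2]<.155)
print("lip y",np.percentile(Q[o][:,1],[2,50,98]),Q[o][:,0].min(),Q[o][:,0].max())
k=(P[...,2]>.075)&(P[...,2]<.097)&(abs(Q[...,0])<.07)&(abs(Q[...,1])<.055)
n,l,st,_=cv2.connectedComponentsWithStats(k.astype(np.uint8))
for i in range(1,n):
    if st[i,4]>100: q=P[l==i];print("coup",st[i],cv2.minEnclosingCircle((q[:,:2]*1000).astype(np.float32)),np.median(q[:,2]),Q[l==i].mean(0))
E
```

```text
t 9.4 pos [0.47   0.1574 0.2403] yaw 85.88 turn -0.02 now [-0.0026  0.105  -0.0097] after turn [-0.0027  0.105  -0.0097] F [ 0.8  0.3 -1. ] w 0.0856 grip 0.0
wedge locker [-0.12661654 -0.0569798   0.1108465 ] [-0.08568265  0.06148276  0.13682276] ((-106.49520111083984, 2.2444992065429688), (40.780609130859375, 118.62561798095703), 0.4083797335624695)
lip y [0.06323332 0.06788234 0.07242968] -0.1354142046934738 0.08430113218226318
coup [ 379  170   43   41 1345] ((578.03955078125, 150.5534210205078), 17.489940643310547) 0.09065636659866927 [0.00134989 0.00503387 0.08950238]
```

View pics/w4.png

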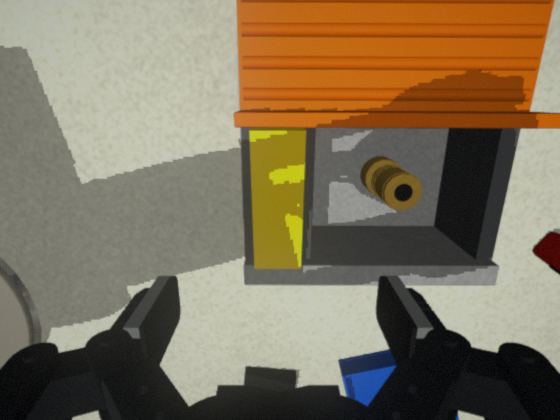

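The hatch stays propped, with the wedge lying against the stop at (275,200). The coupler's top is at (403,192), clear of everything. I go over it and down.

Request:
step_arm([
  {"translation":[0.0008,0.036,0],"turn":0},
  {"translation":[0,0.036,0],"turn":0},
  {"translation":[0,0.036,0],"turn":0},
  {"translation":[0,0,0.03],"turn":0},
  {"translation":[0,0,0.03],"turn":0},
  {"translation":[0,0,0.02],"turn":0},
  {"translation":[0,0,0],"turn":0},
  {"translation":[0,0,0],"turn":0},
])

```text
t: 10.25
position: [0.5774, 0.1503, 0.1598]
orientation: [-0.0, 0.732, 0.681, -0.0]
ft_force: [-0.1, -0.3, 0.0]
grip_width: 0.0856
grasp_force: 0.0
```

```bash
python3 - <<'E'
from h import *
delta(.578,.1505,.056,85.9)
E
```

```text
t 10.25 pos [0.5774 0.1503 0.1598] yaw 85.88 turn -0.02 now [0.0002 0.0006 0.1038] after turn [0.0002 0.0006 0.1038] F [-0.1 -0.3  0. ] w 0.0856 grip 0.0
```

Request:
step_arm([
  {"translation":[0.0002,0.0006,0.02],"turn":0},
  {"translation":[0,0,0.025],"turn":0},
  {"translation":[0,0,0.025],"turn":0},
  {"translation":[0,0,0.02],"turn":0},
  {"translation":[0,0,0.0138],"turn":0},
  {"translation":[0,0,0],"turn":0},
  {"translation":[0,0,0],"turn":0},
])

```text
t: 10.95
position: [0.5788, 0.1506, 0.0574]
orientation: [0.0, 0.732, 0.681, 0.001]
ft_force: [-0.8, -0.6, 0.7]
grip_width: 0.0854
grasp_force: 0.0
```

Request:
step_arm([
  {"translation":[0,0,0],"turn":0},
  {"translation":[0,0,0],"turn":0},
  {"translation":[0,0,0],"turn":0},
  {"translation":[0,0,0],"turn":0},
  {"translation":[0,0,0],"turn":0},
  {"translation":[0,0,0],"turn":0},
  {"translation":[0,0,0],"turn":0},
], fingers=1)

```text
t: 11.65
position: [0.5786, 0.1506, 0.0568]
orientation: [0.0, 0.732, 0.681, 0.0]
ft_force: [-0.6, -0.2, 6.3]
grip_width: 0.0327
grasp_force: 58.9
```

Request:
step_arm([
  {"translation":[0,0,-0.015],"turn":0},
  {"translation":[0,0,-0.025],"turn":0},
  {"translation":[0,0,-0.03],"turn":0},
  {"translation":[0,0,-0.03],"turn":0},
  {"translation":[0,0,-0.03],"turn":0},
  {"translation":[0,0,-0.03],"turn":0},
  {"translation":[0,0,-0.02],"turn":0},
  {"translation":[0,0,0],"turn":0},
])

```text
t: 12.45
position: [0.5789, 0.1506, 0.24]
orientation: [0.001, 0.732, 0.681, 0.002]
ft_force: [0.0, -0.2, -2.0]
grip_width: 0.0328
grasp_force: 60.1
```

```bash
python3 - <<'E'
from h import *
delta(.613,-.1645,.20,85.9)
E
```

```text
t 12.45 pos [0.5789 0.1506 0.24  ] yaw 85.88 turn -0.02 now [-0.3119  0.0566  0.04  ] after turn [-0.3119  0.0565  0.04  ] F [ 0.  -0.2 -2. ] w 0.0328 grip 60.1
```

Request:
step_arm([
  {"translation":[-0.04,0.007,0],"turn":0},
  {"translation":[-0.04,0.007,0],"turn":0},
  {"translation":[-0.04,0.007,0],"turn":0},
  {"translation":[-0.04,0.007,0],"turn":0},
  {"translation":[-0.04,0.007,0],"turn":0},
  {"translation":[-0.04,0.007,0],"turn":0},
  {"translation":[-0.04,0.007,0],"turn":0},
  {"translation":[-0.032,0.0075,0],"turn":0},
])

```text
t: 13.25
position: [0.6116, -0.1669, 0.2351]
orientation: [-0.001, 0.732, 0.681, -0.0]
ft_force: [0.6, -0.5, -2.2]
grip_width: 0.0324
grasp_force: 60.1
```

Request:
step_arm([
  {"translation":[0,0,0.03],"turn":0},
  {"translation":[0,0,0.03],"turn":0},
  {"translation":[0,0,0.03],"turn":0},
  {"translation":[0,0,0.02],"turn":0},
  {"translation":[0,0,0],"turn":0},
  {"translation":[0,0,0],"turn":0},
])

```text
t: 13.85
position: [0.6121, -0.1646, 0.1263]
orientation: [-0.0, 0.732, 0.681, -0.0]
ft_force: [0.4, 0.2, -1.6]
grip_width: 0.0329
grasp_force: 60.2
```

```bash
python3 - <<'E'
from h import *
delta(.613,-.1645,.049,85.9)
im,d=imaging.get_image("scene");cv2.imwrite("pics/s5.png",cv2.resize(im[200:,180:],None,fx=2,fy=2))
E
```

```text
t 13.85 pos [ 0.6121 -0.1646  0.1263] yaw 85.88 turn -0.02 now [0.0002 0.0009 0.0773] after turn [0.0002 0.0009 0.0773] F [ 0.4  0.2 -1.6] w 0.0329 grip 60.2
```

View pics/s5.png

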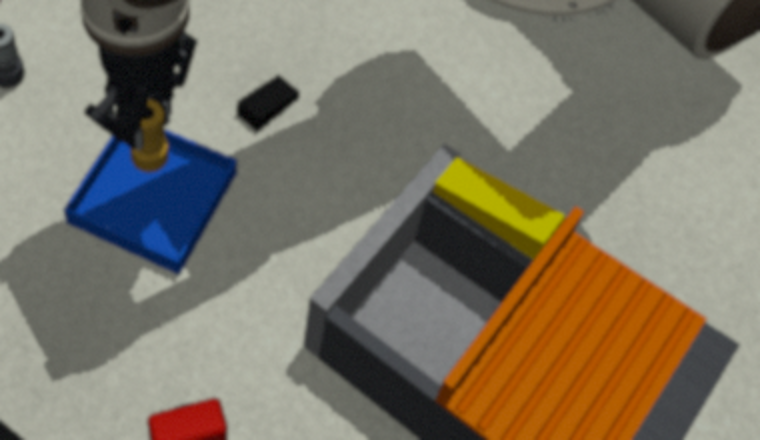

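The coupler is held upright over the tray at (150,150), and the hatch is still propped. Now I lower it in.

Request:
step_arm([
  {"translation":[0,0.0009,0.025],"turn":0},
  {"translation":[0,0,0.025],"turn":0},
  {"translation":[0,0,0.015],"turn":0},
  {"translation":[0,0,0.008],"turn":0},
  {"translation":[0,0,0.003],"turn":0},
  {"translation":[0,0,0.0005],"turn":0},
  {"translation":[0,0,0],"turn":0},
])

```text
t: 14.6
position: [0.6136, -0.1649, 0.0507]
orientation: [0.001, 0.732, 0.681, 0.0]
ft_force: [0.1, -0.3, -3.7]
grip_width: 0.0328
grasp_force: 60.2
```

Request:
step_arm([
  {"translation":[0,0,0.001],"turn":0},
  {"translation":[0,0,0.001],"turn":0},
  {"translation":[0,0,0],"turn":0},
  {"translation":[0,0,0],"turn":0},
])

```text
t: 15.0
position: [0.6136, -0.165, 0.0489]
orientation: [0.001, 0.732, 0.681, 0.0]
ft_force: [-1.0, 0.0, 6.3]
grip_width: 0.0326
grasp_force: 60.9
```

Contact with the tray floor (+6 N). I release gently and then withdraw.

Request:
step_arm([
  {"translation":[0,0,0],"turn":0},
  {"translation":[0,0,0],"turn":0},
  {"translation":[0,0,0],"turn":0},
  {"translation":[0,0,0],"turn":0},
  {"translation":[0,0,0],"turn":0},
], fingers=0.3)

```text
t: 15.5
position: [0.6131, -0.1648, 0.0477]
orientation: [-0.0, 0.732, 0.681, 0.0]
ft_force: [0.1, 0.0, -0.1]
grip_width: 0.0598
grasp_force: 0.0
```

Request:
step_arm([
  {"translation":[0,0,-0.02],"turn":0},
  {"translation":[0,0,-0.03],"turn":0},
  {"translation":[0,0,-0.04],"turn":0},
  {"translation":[0,0,-0.04],"turn":0},
  {"translation":[0,0,-0.03],"turn":0},
  {"translation":[-0.03,-0.03,0],"turn":0},
  {"translation":[-0.03,-0.03,0],"turn":0},
  {"translation":[-0.02,0,0],"turn":0},
])

```text
t: 16.3
position: [0.5451, -0.2414, 0.2085]
orientation: [0.0, 0.732, 0.681, -0.0]
ft_force: [0.0, -0.1, -0.1]
grip_width: 0.06
grasp_force: 0.0
```

Request:
step_arm([
  {"translation":[-0.03,-0.03,0],"turn":0},
  {"translation":[-0.03,-0.03,0],"turn":0},
  {"translation":[0,0,0],"turn":0},
  {"translation":[0,0,0],"turn":0},
])

```text
t: 16.7
position: [0.4829, -0.2964, 0.2079]
orientation: [0.0, 0.733, 0.681, 0.0]
ft_force: [1.5, 0.1, 0.4]
grip_width: 0.0597
grasp_force: 0.0
```

```bash
python3 - <<'E'
from h import *
im,d=imaging.get_image("scene");cv2.imwrite("pics/s6.png",im)
s,p,a=state();print(s["t"],p)
E
```

```text
16.75 [ 0.48346558 -0.29580666  0.20783699]
```

View pics/s6.png

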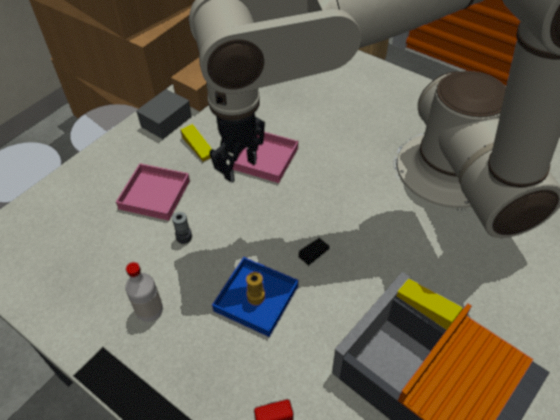

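The coupler stands upright in the blue tray at (255,290). The hatch is propped by the wedge at (430,303), and the arm is clear.

```bash
python3 -c "
from workcell import close_job
print(close_job())"
```

```text
the job is handed in; nothing more can be done
None
```

The job is handed in at about 17 s: the yellow wedge props the hatch open, the brass coupler stands upright in the blue tray, and the arm is clear of everything.

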